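# Shift the meat grinder's drive into third gear

### The arm

A 6-joint arm with a two-finger parallel gripper is mounted at the origin on a cart in front of the work surface, level with it; the furniture and walls round the work are solid. World frame = base frame: x ahead of the robot, y to its left, z up, the work surface at z = 0. Lengths are in m, angles in rad, forces in N, time in s.
With the tool pointing down it reaches from about 0.3 to 0.875 m from the base axis. Payload 6.4 kg.
Tool frame: the origin (TCP) lies midway between the tips of the shut fingers; the grasp point (between the pads) lies 19 mm behind it (ctrl.hold_point_z is the distance from the TCP to the grasp point, in m); z points along the fingers, y is the line along which they close (so a half turn about z gives the same grasp; the last joint's range is limited). The gripper opens to 85 mm and grips with 20 to 120 N. Pads are 22 mm wide; open, the fingers measure 114 mm over their backs; the gripper's body (76 mm by 85 mm) begins 54 mm behind the grasp point. The pads swing forward as they close: fully open they stand 13 mm farther back than shut.
Start: joints at [0.978, 0.181, 1.607, -0, 1.354, -0.206], TCP at [0.217, 0.533, 0.231] pointing down, gripper open.
Joint ranges: [-2.99, 2.99], [-0.89, 2.07], [0.3, 2.58], [-1.14, 4.28], [0, 2.63], [-3.12, 3.12]. Speed limits (rad/s): [2.57, 2.57, 3.01, 3.14, 3.14, 3.14].

### API

Orientations are given as a unit quaternion [w, x, y, z].
In Python, from bench import ctrl gives the robot as it stands.
- The arm moves only by the tool carry_out, never from a script. Its argument "plan" is text: rows parted by semicolons, each of 6 numbers parted by spaces: the shift along the tool's x, y, z as a fraction of full scale, then the turn, a rotation vector about the tool's x, y, z as a fraction of full scale. A call has exactly 8 rows; each row shifts and turns the commanded pose from where the row before left it, along the tool's axes as they then stand; what a row does not reach is not made up. Full scale, the value 1, is 40 mm for a shift and 0.1 rad for a turn. A row lasts 1/12 s, in which the tool goes at most 41.7 mm and 7.16 degrees, less where a joint would pass 70% of its speed; a pose out of reach is approached as far as the arm can. A call with a number of a shift or a turn outside -1 to 1 is refused whole. A call with a gripper value outside its range is refused whole. "claw" is the gripper's target within -1 to 1 (shut at 1, half-way at 0, fully open at -1), set as the call begins (left out, the last holds). The fingers move at their own pace and stop on an object; the grip force is fixed at half the most. Time passes only in rows, so rows that do not move let the fingers close, or fill a call up. It gives the time, the measured TCP pose, the force, the opening and the grip force at its end, in the units of the state.
- ctrl.get_obs(): the state, without advancing time (a new reading comes with each control period).
- ctrl.camera(name): name is "scene" or "top" or "wrist"; returns a dict with "pixels" (480x640x3 uint8, red, green, blue), "mtx" (3x3 intrinsics, pixels), "k1" (the pictures are not rectified: a ray, as slopes to the right and down, at radius r is drawn at 1 + k1 r^2 times it, then the intrinsics apply), "R" (3x3) and "t" (3): a world point X has camera coordinates R X + t. Camera axes: x right, y down, z forward; pixel columns grow to the right and rows downward; lengths in m; the calibration is good to about 2 mm. A picture is of the moment at which its call begins. There is no depth.
- ctrl.hand_in(): hands the job in; it is judged then, once.
The state is a dict: "time_s": time; "q": joint angles; "dq": joint speeds; "joint_efforts": joint torques, N m; "eef_pos": TCP position; "eef_rot": TCP orientation; "wrist_force": force on the tool from outside, world axes, zero at the start; "torque": the same for the moment, N m; "opening": opening from 0.0 (shut) to 1.0 (fully open); "grasp_force": force on a finger pad.
Only numpy, scipy, OpenCV 4.12 (cv2) and the standard library are available. Lean on these libraries where they do the work, as an engineer would, in place of code of your own. Each camera call takes 0.05 s, during which the arm holds its last target. There are 200 camera calls.

### The job

The gear lever of the meat grinder's drive unit stands somewhere in the left leg of its H-shaped gate. Push it with the outside of the fingers into third gear: to the crossbar, across to the right, then forward (away from you) fully home in the far right slot, and leave it there, letting go. Only push the knob, never take it between the fingers, and leave the jars, tin, shaker and cup standing round the unit where they are.

Things in the scene. Friction and masses are not known exactly. Their poses are not given: they have to be found in the camera images.
- drive_unit: Fixed white box-shaped drive unit of a meat grinder, 180 (x) x 160 (y) x 110 mm high, on the worktop; a metal grinder head with a low feed tray (top 130 mm high) reaches 170 mm to the left (+y) of the origin. Origin: centre of its underside. x points forward, away from the robot (the unit is yawed by up to 0.25 rad), y left, z up.
- gate (a point): Centre of the steel H-gate plate on the unit's top, 110 mm above its origin. Legs along the unit's x at y = +17 mm (left) and -17 mm (right), joined by a crossbar along y at x = 0; all 16 mm wide, the lever's shank 10 mm thick. Raised pips mark the slots: 1 left far, 2 left near, 3 right far, 4 right near.
- knob (a point): Centre of the black knob on the gear lever: round, 34 mm in diameter, from 24 mm below to 22 mm above this point; z along the lever, x forward, y left. The lever stays where left; a push takes 1 to 3 N. Knob in the unit's frame: left leg y = +32, right leg y = -32, crossbar x = 0, third slot home x = +46, y = -30 mm; it can cross only while within about 5 mm of the crossbar's line.
- pivot (a point): Point inside the unit, 30 mm above its origin, on which the lever tilts; the knob's centre is 145 mm from it. Upright, the knob's centre is 175 mm above the worktop. In the unit's frame the knob is at x = 145 sin(shift_fore), y = -145 cos(shift_fore) sin(shift_across) mm.
- shift_fore (a joint): Fore-and-aft tilt of the lever, rad: 0 upright (in line with the crossbar), +0.32 fully home forward (away from the robot), -0.32 fully home backward. Starts anywhere from -0.27 to +0.27.
- shift_across (a joint): Sideways tilt of the lever, rad: -0.22 left leg (start), +0.22 right leg.
- spice_1: Bystander, loose: glass spice jar with green cap, 42x42x99 mm, right of the unit. Origin: centre of its underside.
- tin_small: Bystander, loose: small food tin, 57 mm across, 72 mm high, in front of the unit. Origin: centre of its underside.
- pepper_shaker: Bystander, loose: pepper shaker, 44 mm across, 90 mm high, front left of the unit. Origin: centre of its underside.
- cup_garlic: Bystander, loose: lidded deli cup, 66 mm across, 60 mm high, left of the unit. Origin: centre of its underside.
- spice_2: Bystander, loose: glass spice jar with yellow cap, 45 mm across, 100 mm high, left of the unit towards the back. Origin: centre of its underside.

How it is judged:
On the way:
1. the lever has been moved across the crossbar to the right side of the gate, before it goes forward (value of joint shift_across above 0.12 rad and value of joint shift_fore between -0.12 and 0.12 rad), for 0.05 s.
At the end, for the whole second after the job is handed in: The lever is at rest in the third (far right) slot, fully home: tilted forward by more than 0.285 of 0.32 rad and to the right by more than 0.15 of 0.22 rad (value of joint shift_fore above 0.285 rad and value of joint shift_across above 0.15 rad and velocity of joint shift_fore between -0.05 and 0.05 rad/s and velocity of joint shift_across between -0.05 and 0.05 rad/s); the robot touches nothing.
It fails at once if the knob or shank is taken between the fingers (x of the grasp point in the frame of knob between -0.011 and 0.011 m and y of the grasp point in the frame of knob between -0.011 and 0.011 m and z of the grasp point in the frame of knob between -0.05 and 0.03 m).
It fails at once if a jar, the tin, the shaker or the cup is moved by more than 30 mm or lifted (distance of any of spice_1, tin_small, pepper_shaker, cup_garlic, spice_2 from where it was at the start of the episode above 0.03 m).
It also fails if it takes over 64 s, if anything falls off the work surface, if the arm or the gripper's body presses on something with over 40 N, if the wrist force passes 120 N, or if a joint passes its speed limit or range.

## Working session

There is one attempt and no reset: what is moved stays moved. The work goes in short steps, Python scripts to look and compute and a tool call to move; the robot and the scene stay as the last step left them, time stands still between calls to the robot, and variables do not carry over. Pictures are saved under pics/ and viewed, at most 10 in all, crops included, and the job is handed in when it is done.

Besides the shell and the picture viewer there is one more tool, called after ">>>" as a command line: name --argument value ..., lists and objects as JSON in quotes. carry_out: Moves the arm, as the interface text tells. Shift numbers are shares of 40 mm and turn numbers shares of 0.1 rad, none past 1 either way. Its arguments: {"type":"object","properties":{"plan":{"type":"string"},"claw":{"type":"number"}},"required":["plan"]}

```bash
mkdir -p pics; python3 - <<'E'
from bench import ctrl
import cv2,numpy as np,pickle
o=ctrl.get_obs();print({k:np.round(v,3) for k,v in o.items()})
d={}
for n in("scene","top"):
    c=ctrl.camera(n);d[n]=c;cv2.imwrite(f"pics/{n}0.png",c["pixels"][:,:,::-1]);print(n,c["mtx"],c["k1"],c["R"],c["t"],-np.array(c["R"]).T@c["t"])
pickle.dump(d,open("c0.pkl","wb"))
E
```

```text
{'time_s': np.float64(0.0), 'q': array([ 0.978,  0.182,  1.608, -0.   ,  1.354, -0.206]), 'dq': array([ 0.001, -0.001, -0.   , -0.   , -0.   , -0.002]), 'joint_efforts': array([ 1.0000e-03, -4.4488e+01, -3.5133e+01, -0.0000e+00,  9.0000e-03,
        0.0000e+00]), 'eef_pos': array([0.217, 0.532, 0.23 ]), 'eef_rot': array([-0.   ,  0.192,  0.981, -0.001]), 'wrist_force': array([-0.278, -0.268, -0.096]), 'torque': array([-0.02 ,  0.002,  0.002]), 'grasp_force': np.float64(0.0), 'opening': np.float64(1.0)}
scene [[576.70533669   0.         315.59403558]
 [  0.         576.70533669 237.69017447]
 [  0.           0.           1.        ]] -0.18934938173341137 [[ 0.52348193 -0.85195824  0.01156808]
 [-0.66766986 -0.41860576 -0.61561853]
 [ 0.52932375  0.31454152 -0.78795939]] [-0.10850621  0.50979631  0.79297642] [-0.02256458 -0.12846309  0.93992848]
top [[582.21814973   0.         327.95338182]
 [  0.         582.21814973 238.90363121]
 [  0.           0.           1.        ]] -0.011104787060373754 [[-0.01190615 -0.99992551  0.00268795]
 [-0.97759241  0.01107513 -0.21021517]
 [ 0.21016974 -0.00513057 -0.97765145]] [0.21297635 0.5406039  1.07753215] [0.30456135 0.21250158 1.16652154]
```

View pics/scene0.png

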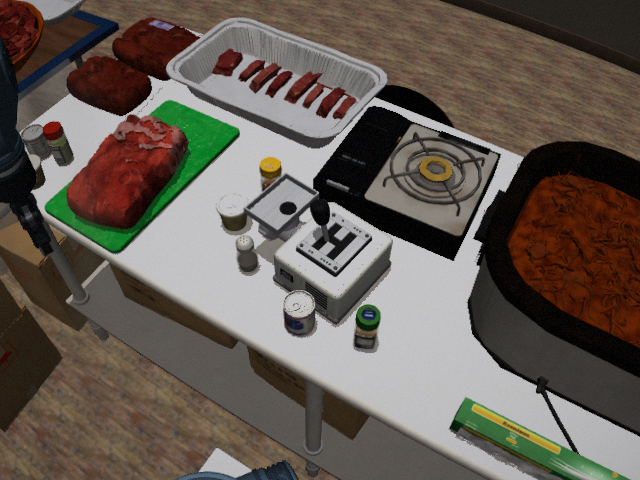

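View pics/top0.png

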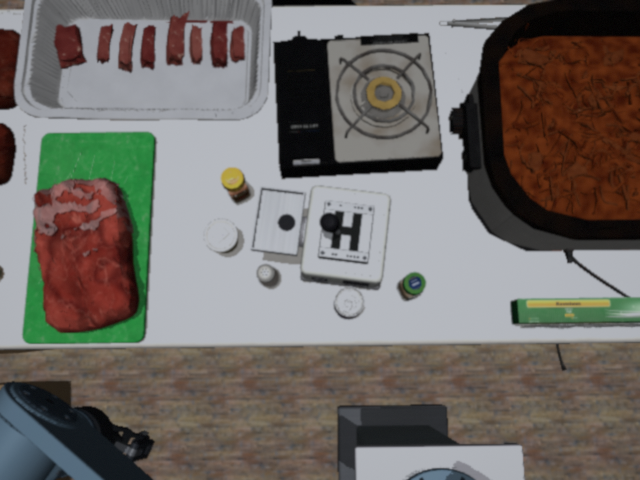

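The top view shows the unit at about (347,235), with the black knob at (331,222) in the far part of the left leg. The tin is at (349,302), the green jar at (412,285), the shaker at (267,274), the cup at (222,236) and the yellow jar at (234,183). I'll zoom in for the pose.

```bash
python3 - <<'E'
import cv2
a=cv2.imread("pics/top0.png")[170:300,240:400];b=cv2.imread("pics/scene0.png")[180:325,260:400]
cv2.imwrite("pics/topz.png",cv2.resize(a,None,fx=4.5,fy=4.5,interpolation=cv2.INTER_CUBIC))
cv2.imwrite("pics/scz.png",cv2.resize(b,None,fx=4,fy=4,interpolation=cv2.INTER_CUBIC))
E
```

```text
(no output)
```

View pics/topz.png

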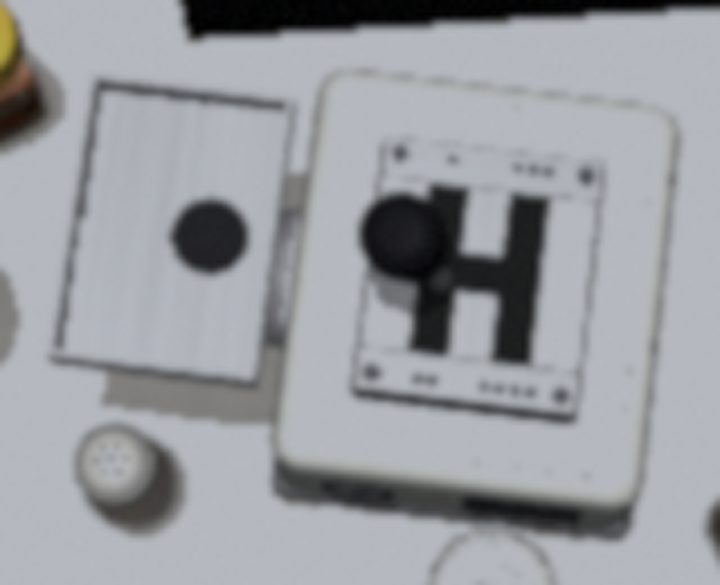

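View pics/scz.png

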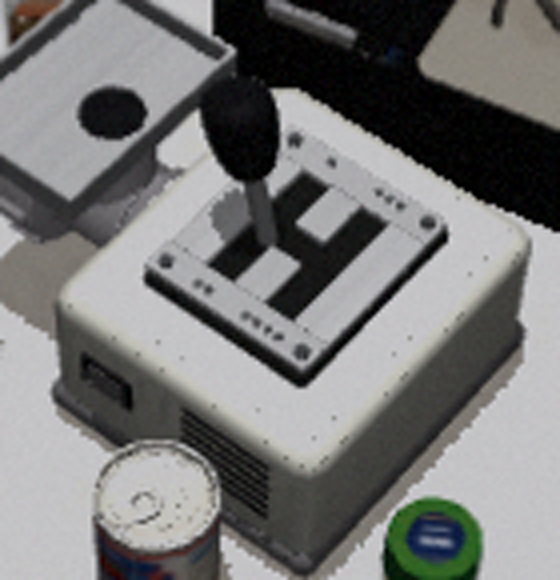

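The zoomed top crop shows the gate screws at about (400,153), (587,177), (372,372) and (561,396), and the knob at (404,236). The scene crop has the screws at (295,139), (428,222), (166,260) and (302,351), and the knob at (240,128). The shank stands near the crossbar on the left.

```bash
cat >h.py <<'E'
import numpy as np,cv2
def ray(c,p):
    K=np.array(c["mtx"]);s=np.array([(p[0]-K[0,2])/K[0,0],(p[1]-K[1,2])/K[1,1]]);u=s.copy()
    for _ in range(20): u=s/(1+c["k1"]*(u@u))
    R=np.array(c["R"]);d=R.T@np.r_[u,1];return -R.T@np.array(c["t"]),d/np.linalg.norm(d)
def plane(c,p,z):
    o,d=ray(c,p);return o+d*(z-o[2])/d[2]
def tri(rs):
    A=sum(np.eye(3)-np.outer(d,d) for o,d in rs);b=sum((np.eye(3)-np.outer(d,d))@o for o,d in rs);return np.linalg.solve(A,b)
E
python3 - <<'E'
import pickle;from h import *
np.set_printoptions(precision=4,suppress=True)
D=pickle.load(open("c0.pkl","rb"));T,S=D["top"],D["scene"]
t=lambda p:(240+p[0]/4.5-.4,170+p[1]/4.5-.4)
s=lambda p:(260+p[0]/4-.4,180+p[1]/4-.4)
ts=[(400,153),(587,177),(372,372),(561,396)];ss=[(295,139),(428,222),(166,260),(302,351)]
P=[tri([ray(T,t(a)),ray(S,s(b))]) for a,b in zip(ts,ss)];P=np.array(P);print(P,P.mean(0))
f=P[0]+P[1]-P[2]-P[3];l=P[0]+P[2]-P[1]-P[3];print(np.arctan2(f[1],f[0]),np.arctan2(-l[0],l[1]))
for c,q,g in((T,ts,t),(S,ss,s)):
    Q=np.array([plane(c,g(a),.112) for a in q]);f=Q[0]+Q[1]-Q[2]-Q[3];l=Q[0]+Q[2]-Q[1]-Q[3]
    print(Q.mean(0),np.arctan2(f[1],f[0]),np.arctan2(-l[0],l[1]))
yaw=-.13;G=np.array([P.mean(0)[0],P.mean(0)[1],.11]);
k=tri([ray(T,t((404,236))),ray(S,s((240,128)))]);print("knob",k)
R=np.array([[np.cos(yaw),-np.sin(yaw)],[np.sin(yaw),np.cos(yaw)]]);print("unit",R.T@(k-G)[:2])
for n,p,z in(("spice1",(412,283),.099),("tin",(349,301),.072),("pep",(267,272),.09),("cup",(221,235),.06),("sp2",(232,177),.1)):
    w=plane(T,p,z);print(n,w,R.T@(w-G)[:2])
print("stove", plane(T,(280,176),.08),plane(T,(441,167),.08))
E
```

```text
[[0.6004 0.2045 0.1092]
 [0.5886 0.1268 0.111 ]
 [0.5071 0.2173 0.1099]
 [0.4963 0.1398 0.1098]] [0.5481 0.1721 0.11  ]
-0.1377824343432054 -0.14426460004061617
[0.5471 0.1727 0.112 ] -0.1380123289649149 -0.1416500127114338
[0.5473 0.1708 0.112 ] -0.13689448779068356 -0.13621904357044415
knob [0.5497 0.2044 0.1676]
unit [-0.0026  0.0322]
spice1 [0.449  0.0527 0.099 ] [-0.0827 -0.1312]
tin [0.42   0.1686 0.072 ] [-0.1265 -0.02  ]
pep [0.474  0.3215 0.09  ] [-0.0928  0.1385]
cup [0.5526 0.4148 0.06  ] [-0.027   0.2412]
sp2 [0.6573 0.3894 0.1   ] [0.0802 0.2297]
stove [0.6649 0.299  0.08  ] [ 0.68   -0.0168  0.08  ]
```

>>> carry_out --plan "0 0 0 0 0 -0.31;0 0 0 0 0 -0.31;0 0 0 0 0 -0.31;0 0 0 0 0 -0.31;0 0 0 0 0 -0.31;0 0 0 0 0 -0.31;0 0 0 0 0 -0.31;0 0 0 0 0 -0.31" --claw 1

```text
time_s: 0.77
eef_pos: [0.2167, 0.5322, 0.2307]
eef_rot: [-0.0, 0.069, 0.998, -0.0]
wrist_force: [1.1, 0.2, 0.8]
opening: -0.001
grasp_force: 0.0
```

```bash
cat >>h.py <<'E'
YAW=-.139;G=np.array([.5475,.172,0])
RU=np.array([[np.cos(YAW),-np.sin(YAW),0],[np.sin(YAW),np.cos(YAW),0],[0,0,1]])
from scipy.spatial.transform import Rotation as Ro
def goto(o,u):
    "shift in tool axes, mm, to put TCP at unit-frame point u (mm)"
    q=o["eef_rot"];R=Ro.from_quat([q[1],q[2],q[3],q[0]]).as_matrix()
    p=RU.T@(np.array(o["eef_pos"])-G)*1e3
    print("TCP in unit",p.round(1),"tool x,y in unit",(RU.T@R)[:,:2].T.round(3).tolist(),"shift",(R.T@RU@(np.array(u)-p)).round(1),"/40:",(R.T@RU@(np.array(u)-p)/40).round(2),"F",(RU.T@np.array(o["wrist_force"])).round(1),"t",round(o["time_s"],2))
def proj(c,X):
    x=np.array(c["R"])@X+c["t"];u=x[:2]/x[2];K=np.array(c["mtx"]);u=u*(1+c["k1"]*(u@u));return u*[K[0,0],K[1,1]]+[K[0,2],K[1,2]]
def lev(f,a,r=145):
    return G+RU@np.array([r*np.sin(f),-r*np.cos(f)*np.sin(a),30+r*np.cos(f)*np.cos(a)])/1e3
E
python3 - <<'E'
import pickle;from h import *;from bench import ctrl
D=pickle.load(open("c0.pkl","rb"))
for f in(-.1,-.05,0,.05):
  print(f,[(((proj(D["top"],lev(f,-.22,r))-[240,170]+.4)*4.5).round(),((proj(D["scene"],lev(f,-.22,r))-[260,180]+.4)*4).round()) for r in(95,145)])
goto(ctrl.get_obs(),[0,80,225])
E
```

```text
-0.1 [(array([430., 283.]), array([248., 215.])), (array([402., 264.]), array([224., 140.]))]
-0.05 [(array([431., 272.]), array([255., 208.])), (array([404., 246.]), array([234., 130.]))]
0 [(array([432., 260.]), array([261., 202.])), (array([407., 228.]), array([245., 120.]))]
0.05 [(array([434., 249.]), array([268., 196.])), (array([409., 211.]), array([255., 111.]))]
TCP in unit [-377.5  310.9  230.7] tool x,y in unit [[-1.0, -0.002, 0.0], [-0.002, 1.0, -0.001]] shift [-377.1 -231.6    5.8] /40: [-9.43 -5.79  0.14] F [1.  0.3 0.8] t 0.77
```

>>> carry_out --plan "-0.6 -0.5 0 0 0 0;-0.6 -0.5 0 0 0 0;-0.6 -0.5 0 0 0 0;-0.6 -0.5 0 0 0 0;-0.6 -0.5 0 0 0 0;-0.6 -0.5 0 0 0 0;-0.6 -0.5 0 0 0 0;-0.6 -0.5 0 0 0 0"

```text
time_s: 1.43
eef_pos: [0.3855, 0.3461, 0.231]
eef_rot: [-0.0, 0.069, 0.998, -0.0]
wrist_force: [0.4, 0.4, 0.7]
opening: -0.002
grasp_force: 0.0
```

>>> carry_out --plan "-0.5 -0.5 0 0 0 0;-0.5 -0.5 0 0 0 0;-0.5 -0.5 0 0 0 0;-0.5 -0.5 0 0 0 0;-0.5 -0.5 0 0 0 0;-0.4 -0.4 0 0 0 0;-0.1 -0.1 0 0 0 0;0 0 0 0 0 0"

```text
time_s: 2.1
eef_pos: [0.4877, 0.2108, 0.2308]
eef_rot: [-0.0, 0.071, 0.997, -0.0]
wrist_force: [0.0, 0.1, -1.5]
opening: -0.004
grasp_force: 0.0
```

```bash
python3 - <<'E'
from h import *;from bench import ctrl
goto(ctrl.get_obs(),[-65,32,150])
c=ctrl.camera("wrist");cv2.imwrite("pics/w1.png",c["pixels"][:,:,::-1])
E
```

```text
TCP in unit [-64.6  30.1 230.8] tool x,y in unit [[-1.0, 0.003, 0.001], [0.003, 1.0, -0.0]] shift [ 0.4  1.9 80.8] /40: [0.01 0.05 2.02] F [ 0.   0.2 -1.5] t 2.1
```

View pics/w1.png

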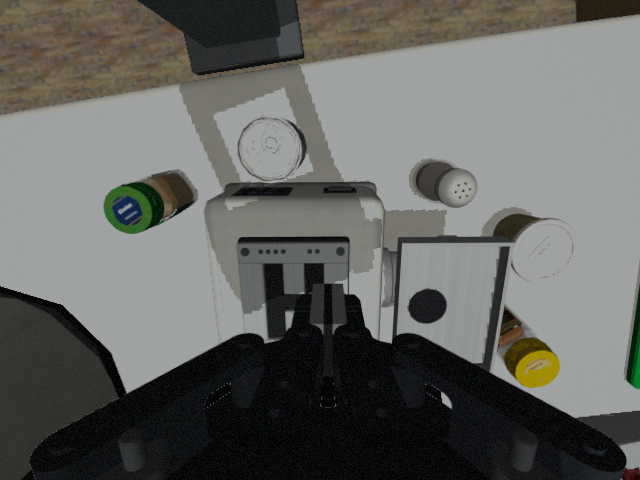

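The wrist view shows the closed fingers at about (328,310), over the near left part of the gate, with the way down clear and the knob hidden behind the fingers. I'll go down behind the knob.

>>> carry_out --plan "0 0.05 0.4 0 0 0;0 0 0.4 0 0 0;0 0 0.4 0 0 0;0 0 0.4 0 0 0;0 0 0.3 0 0 0;0 0 0.1 0 0 0;0 0 0 0 0 0;0 0 0 0 0 0"

```text
time_s: 2.82
eef_pos: [0.4874, 0.2146, 0.1517]
eef_rot: [0.0, 0.069, 0.998, 0.0]
wrist_force: [0.7, 0.4, 0.4]
opening: -0.0
grasp_force: 0.0
```

>>> carry_out --plan "-0.15 0 0 0 0 0;-0.15 0 0 0 0 0;-0.15 0 0 0 0 0;-0.1 0 0 0 0 0;-0.1 0 0 0 0 0;-0.05 0 0 0 0 0;0 0 0 0 0 0;0 0 0 0 0 0"

```text
time_s: 3.48
eef_pos: [0.5151, 0.2101, 0.1512]
eef_rot: [-0.0, 0.069, 0.998, -0.0]
wrist_force: [0.2, 0.7, 0.2]
opening: 0.001
grasp_force: 0.0
```

```bash
python3 - <<'E'
from h import *;from bench import ctrl
goto(ctrl.get_obs(),[-28,32,150])
a=[]
for n,x,y in(("scene",260,140),("top",260,170)):
    c=ctrl.camera(n);a.append(cv2.resize(c["pixels"][y:y+150,x:x+130,::-1],None,fx=3,fy=3,interpolation=cv2.INTER_CUBIC))
cv2.imwrite("pics/s2.png",np.hstack(a))
E
```

```text
TCP in unit [-37.3  33.2 151.2] tool x,y in unit [[-1.0, 0.0, 0.0], [0.0, 1.0, -0.0]] shift [-9.3 -1.2  1.1] /40: [-0.23 -0.03  0.03] F [0.1 0.7 0.2] t 3.48
```

View pics/s2.png

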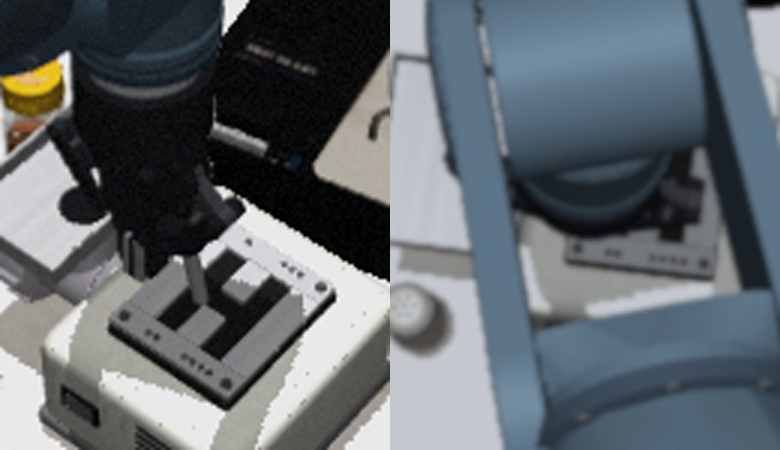

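In the scene crop the shank foot is at about (198,300), next to the crossbar on the left. The fingers at (140,255) are just behind the knob and not touching it. I'll move forward to the line that puts the knob at x = 0.

>>> carry_out --plan "-0.05 0 0 0 0 0;-0.05 0 0 0 0 0;-0.05 0 0 0 0 0;-0.05 0 0 0 0 0;-0.03 0 0 0 0 0;0 0 0 0 0 0;0 0 0 0 0 0;0 0 0 0 0 0"

```text
time_s: 4.25
eef_pos: [0.5243, 0.2089, 0.1512]
eef_rot: [0.0, 0.069, 0.998, -0.0]
wrist_force: [-1.1, 1.4, 0.8]
opening: 0.002
grasp_force: 0.2
```

```bash
python3 - <<'E'
from h import *;from bench import ctrl
goto(ctrl.get_obs(),[-28,32,150])
E
```

```text
TCP in unit [-28.1  33.3 151.2] tool x,y in unit [[-1.0, -0.0, -0.0], [-0.0, 1.0, -0.0]] shift [-0.1 -1.3  1.2] /40: [-0.   -0.03  0.03] F [-1.2  1.2  0.8] t 4.25
```

>>> carry_out --plan "0.4 0 0 0 0 0;0.4 0 0 0 0 0;0 0.4 0 0 0 0;0 0.4 0 0 0 0;0 0.4 0 0 0 0;-0.4 0 0 0 0 0;-0.4 0 0 0 0 0;0 0 0 0 0 0"

```text
time_s: 4.92
eef_pos: [0.5334, 0.2563, 0.1517]
eef_rot: [0.001, 0.07, 0.998, 0.0]
wrist_force: [-0.3, -0.6, 0.7]
opening: 0.001
grasp_force: 0.0
```

```bash
python3 - <<'E'
from h import *;from bench import ctrl
goto(ctrl.get_obs(),[0,64,150])
c=ctrl.camera("scene");a=[cv2.resize(c["pixels"][140:290,260:390,::-1],None,fx=3,fy=3,interpolation=cv2.INTER_CUBIC)]
c=ctrl.camera("wrist");a.append(cv2.resize(c["pixels"][100:400,200:460,::-1],None,fx=1.5,fy=1.5))
cv2.imwrite("pics/s3.png",np.hstack(a))
E
```

```text
TCP in unit [-25.7  81.5 151.7] tool x,y in unit [[-1.0, 0.0, -0.003], [0.0, 1.0, 0.0]] shift [-25.7 -17.5   1.7] /40: [-0.64 -0.44  0.04] F [-0.2 -0.7  0.7] t 4.92
```

View pics/s3.png

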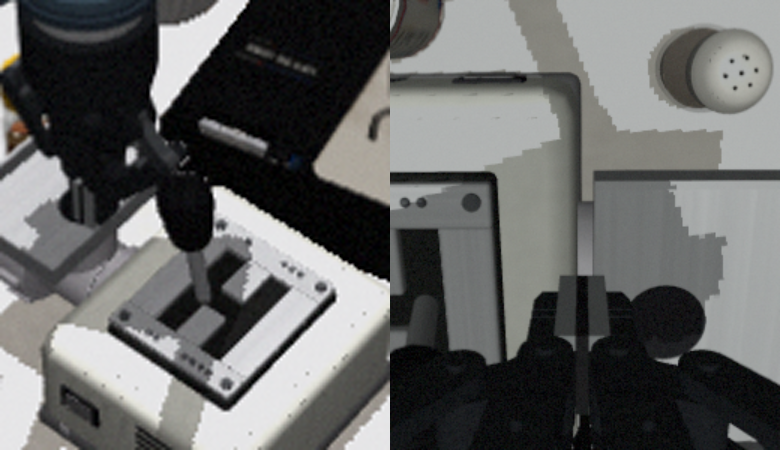

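In the scene crop the knob is at about (187,212), which matches a fore tilt near 0, so the lever is lined up with the crossbar. The fingers are left of it with room to spare. Next I line up at x = 0 and start pushing right.

>>> carry_out --plan "-0.35 0 0 0 0 0;-0.3 0 0 0 0 0;0 -0.2 0 0 0 0;0 -0.2 0 0 0 0;0 -0.2 0 0 0 0;0 -0.15 0 0 0 0;0 -0.15 0 0 0 0;0 0 0 0 0 0"

```text
time_s: 5.68
eef_pos: [0.5522, 0.2165, 0.1538]
eef_rot: [0.002, 0.07, 0.998, 0.001]
wrist_force: [0.4, 0.9, 7.8]
opening: -0.003
grasp_force: 3.8
```

```bash
python3 - <<'E'
from h import *;from bench import ctrl
goto(ctrl.get_obs(),[0,4,150])
E
```

```text
TCP in unit [ -1.5  44.7 153.8] tool x,y in unit [[-1.0, 0.0, -0.004], [0.0, 1.0, 0.001]] shift [ -1.5 -40.7   3.7] /40: [-0.04 -1.02  0.09] F [0.2 0.9 7.8] t 5.68
```

There's an upward force of 7.8 N, so a finger knuckle is probably resting on the knob's top. I'll raise the tool by 14 mm and read the force again.

>>> carry_out --plan "0 0 -0.1 0 0 0;0 0 -0.1 0 0 0;0 0 -0.1 0 0 0;0 0 -0.05 0 0 0;0 0 0 0 0 0;0 0 0 0 0 0;0 0 0 0 0 0;0 0 0 0 0 0"

```text
time_s: 6.35
eef_pos: [0.5514, 0.2171, 0.1649]
eef_rot: [-0.0, 0.069, 0.998, -0.0]
wrist_force: [0.4, 0.6, 0.1]
opening: 0.001
grasp_force: 0.0
```

```bash
python3 - <<'E'
from h import *;from bench import ctrl
goto(ctrl.get_obs(),[0,4,165])
c=ctrl.camera("scene");cv2.imwrite("pics/s4.png",cv2.resize(c["pixels"][140:290,260:390,::-1],None,fx=4,fy=4,interpolation=cv2.INTER_CUBIC))
E
```

```text
TCP in unit [ -2.4  45.3 164.9] tool x,y in unit [[-1.0, -0.0, 0.001], [-0.0, 1.0, -0.0]] shift [ -2.3 -41.3  -0.1] /40: [-0.06 -1.03 -0.  ] F [0.3 0.6 0.1] t 6.35
```

View pics/s4.png

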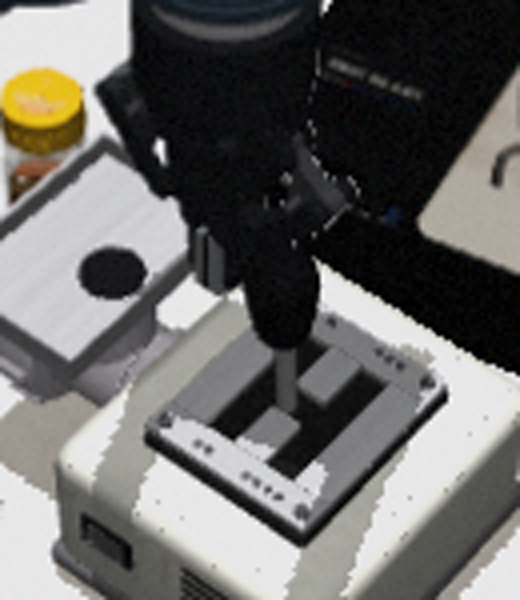

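The shank, at about (287,380) in the crop, is now inside the crossbar and the vertical force is gone. I'll keep pushing right.

>>> carry_out --plan "0 -0.15 0 0 0 0;0 -0.15 0 0 0 0;0 -0.15 0 0 0 0;0 -0.15 0 0 0 0;0 -0.15 0 0 0 0;0 -0.15 0 0 0 0;0 0 0 0 0 0;0 0 0 0 0 0"

```text
time_s: 7.07
eef_pos: [0.5466, 0.1809, 0.1652]
eef_rot: [-0.0, 0.07, 0.998, -0.0]
wrist_force: [-0.2, 0.2, -0.8]
opening: -0.002
grasp_force: 0.0
```

```bash
python3 - <<'E'
from h import *;from bench import ctrl
goto(ctrl.get_obs(),[-2,0,165])
E
```

```text
TCP in unit [ -2.1   8.7 165.2] tool x,y in unit [[-1.0, 0.001, 0.0], [0.001, 1.0, -0.0]] shift [-0.1 -8.6  0.2] /40: [-0.   -0.22  0.01] F [-0.2  0.2 -0.8] t 7.07
```

>>> carry_out --plan "0 -0.05 0 0 0 0;0 -0.05 0 0 0 0;0 -0.05 0 0 0 0;0 -0.05 0 0 0 0;0 -0.05 0 0 0 0;0 0 0 0 0 0;0 0 0 0 0 0;0 0 0 0 0 0"

```text
time_s: 7.73
eef_pos: [0.5454, 0.1715, 0.1654]
eef_rot: [0.0, 0.069, 0.998, -0.0]
wrist_force: [0.3, -0.5, 0.7]
opening: -0.005
grasp_force: 0.0
```

```bash
python3 - <<'E'
from h import *;from bench import ctrl
goto(ctrl.get_obs(),[-2,0,165])
c=ctrl.camera("scene");cv2.imwrite("pics/s5.png",cv2.resize(c["pixels"][140:290,260:390,::-1],None,fx=4,fy=4,interpolation=cv2.INTER_CUBIC))
for a in(.1,.15,.2,.22): print(a,[((proj(c,lev(0,a,r))-[260,140]+.4)*4).round() for r in(95,145)])
E
```

```text
TCP in unit [ -2.   -0.8 165.4] tool x,y in unit [[-1.0, -0.0, -0.0], [-0.0, 1.0, -0.0]] shift [-0.   0.8  0.4] /40: [-0.    0.02  0.01] F [ 0.3 -0.5  0.7] t 7.73
0.1 [array([314., 393.]), array([328., 328.])]
0.15 [array([322., 399.]), array([341., 338.])]
0.2 [array([330., 406.]), array([354., 348.])]
0.22 [array([333., 408.]), array([359., 352.])]
```

View pics/s5.png

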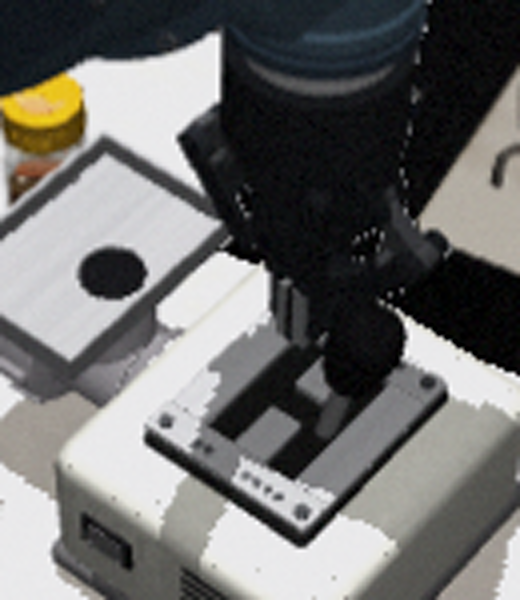

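The knob is now at about (365,350) in the crop, which matches a full right tilt of +0.22 near the crossbar line. I'll back off and come round behind it.

>>> carry_out --plan "0 0.4 0 0 0 0;0.4 0 0 0 0 0;0.4 0 0 0 0 0;0.4 0 0 0 0 0;0.4 0 0 0 0 0;0 -0.4 0 0 0 0;0 -0.4 0 0 0 0;0 -0.35 0.25 0 0 0"

```text
time_s: 8.45
eef_pos: [0.4789, 0.1506, 0.1572]
eef_rot: [0.002, 0.069, 0.998, 0.0]
wrist_force: [2.3, 0.6, 0.7]
opening: -0.004
grasp_force: 0.0
```

>>> carry_out --plan "0 0 0 0 0 0;-0.15 0 0 0 0 0;-0.15 0 0 0 0 0;-0.15 0 0 0 0 0;-0.15 0 0 0 0 0;-0.15 0 0 0 0 0;-0.15 0 0 0 0 0;0 0 0 0 0 0"

```text
time_s: 9.12
eef_pos: [0.5148, 0.1457, 0.1554]
eef_rot: [0.0, 0.069, 0.998, 0.0]
wrist_force: [-1.2, 0.2, -0.9]
opening: -0.002
grasp_force: 0.0
```

```bash
python3 - <<'E'
from h import *;from bench import ctrl
goto(ctrl.get_obs(),[18,-32,155])
E
```

```text
TCP in unit [-28.8 -30.6 155.4] tool x,y in unit [[-1.0, -0.0, -0.001], [-0.0, 1.0, 0.0]] shift [-46.8  -1.4   0.4] /40: [-1.17 -0.04  0.01] F [-1.2 -0.  -0.9] t 9.12
```

>>> carry_out --plan "-0.15 0 0 0 0 0;-0.15 0 0 0 0 0;-0.15 0 0 0 0 0;-0.15 0 0 0 0 0;-0.15 0 0 0 0 0;-0.15 0 0 0 0 0;-0.1 0 0 0 0 0;0 0 0 0 0 0"

```text
time_s: 9.78
eef_pos: [0.554, 0.14, 0.1552]
eef_rot: [0.0, 0.07, 0.998, -0.0]
wrist_force: [0.1, 0.1, 0.4]
opening: -0.0
grasp_force: 0.0
```

```bash
python3 - <<'E'
from h import *;from bench import ctrl
goto(ctrl.get_obs(),[18,-31,155])
E
```

```text
TCP in unit [ 10.8 -30.8 155.2] tool x,y in unit [[-1.0, 0.0, -0.0], [0.0, 1.0, -0.0]] shift [-7.2 -0.2  0.2] /40: [-0.18 -0.    0.01] F [0.1 0.1 0.4] t 9.78
```

>>> carry_out --plan "-0.05 0 0 0 0 0;-0.05 0 0 0 0 0;-0.05 0 0 0 0 0;-0.03 0 0 0 0 0;-0.03 0 0 0 0 0;0 0 0 0 0 0;0 0 0 0 0 0;0 0 0 0 0 0"

```text
time_s: 10.45
eef_pos: [0.5613, 0.1391, 0.1553]
eef_rot: [-0.0, 0.069, 0.998, -0.0]
wrist_force: [-1.1, 0.6, 0.4]
opening: -0.0
grasp_force: 0.6
```

```bash
python3 - <<'E'
from h import *;from bench import ctrl
goto(ctrl.get_obs(),[18,-31,155])
E
```

```text
TCP in unit [ 18.2 -30.6 155.3] tool x,y in unit [[-1.0, -0.0, 0.0], [-0.0, 1.0, -0.0]] shift [ 0.2 -0.4  0.3] /40: [ 0.   -0.01  0.01] F [-1.2  0.5  0.4] t 10.45
```

>>> carry_out --plan "-0.03 0 0 0 0 0;-0.03 0 0 0 0 0;-0.03 0 0 0 0 0;-0.03 0 0 0 0 0;0 0 0 0 0 0;0 0 0 0 0 0;0 0 0 0 0 0;0 0 0 0 0 0"

```text
time_s: 11.12
eef_pos: [0.5642, 0.1388, 0.1546]
eef_rot: [-0.002, 0.069, 0.998, 0.0]
wrist_force: [-7.6, 1.6, 1.6]
opening: -0.0
grasp_force: 4.1
```

```bash
python3 - <<'E'
from h import *;from bench import ctrl
goto(ctrl.get_obs(),[18,-31,155])
E
```

```text
TCP in unit [ 21.2 -30.6 154.6] tool x,y in unit [[-1.0, -0.001, 0.005], [-0.001, 1.0, -0.0]] shift [ 3.2 -0.4 -0.4] /40: [ 0.08 -0.01 -0.01] F [-7.7  0.5  1.6] t 11.12
```

The push has met the stop: 7.7 N, and the tool lags behind the command. One more small nudge, then I back off and check.

>>> carry_out --plan "-0.03 0 0 0 0 0;-0.02 0 0 0 0 0;0 0 0 0 0 0;0.1 0 0 0 0 0;0.3 0 0 0 0 0;0.5 0 0 0 0 0;0.5 0 0 0 0 0;0.5 0 0 0 0 0"

```text
time_s: 11.78
eef_pos: [0.493, 0.1486, 0.1556]
eef_rot: [0.001, 0.069, 0.998, 0.0]
wrist_force: [-1.3, 0.1, 0.1]
opening: -0.002
grasp_force: 0.0
```

>>> carry_out --plan "0.4 0 -0.4 0 0 0;0 0 -0.5 0 0 0;0 0.5 -0.5 0 0 0;0 0.9 -0.5 0 0 0;0 0.9 0 0 0 0;0 0.9 0 0 0 0;0 0.5 0 0 0 0;0 0 0 0 0 0"

```text
time_s: 12.45
eef_pos: [0.4982, 0.3012, 0.2319]
eef_rot: [0.001, 0.068, 0.998, 0.001]
wrist_force: [0.0, -0.1, -1.1]
opening: 0.004
grasp_force: 0.0
```

```bash
python3 - <<'E'
from h import *;from bench import ctrl
o=ctrl.get_obs();goto(o,[0,0,200])
c=ctrl.camera("scene");a=cv2.resize(c["pixels"][180:330,260:390,::-1],None,fx=4,fy=4,interpolation=cv2.INTER_CUBIC)
for f in(.25,.285,.32): print(f,[((proj(c,lev(f,.21,r))-[260,180]+.4)*4).round() for r in(95,145)])
cv2.imwrite("pics/s6.png",a)
E
```

```text
TCP in unit [-66.7 121.1 231.9] tool x,y in unit [[-1.0, -0.004, -0.002], [-0.004, 1.0, 0.002]] shift [ -66.2 -121.4   31.8] /40: [-1.65 -3.04  0.79] F [ 0.1 -0.1 -1.1] t 12.45
0.25 [array([362., 219.]), array([404., 147.])]
0.285 [array([366., 216.]), array([410., 142.])]
0.32 [array([370., 213.]), array([415., 137.])]
```

View pics/s6.png

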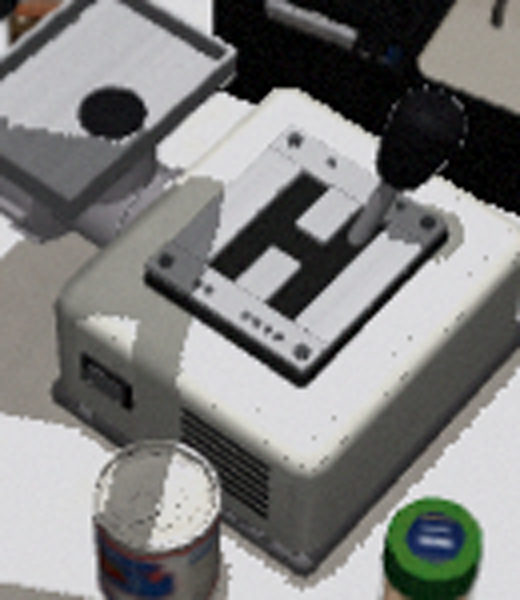

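The knob is at about (421,139) in the crop, which matches a forward tilt of about 0.32 in the far right slot. The tin and the green jar haven't moved, and the arm is clear.

```bash
python3 -c "
from bench import ctrl
print(ctrl.hand_in())"
```

```text
the job is handed in; nothing more can be done
None
```

I pushed the lever across the crossbar and forward to its stop in third gear, backed the arm clear and handed the job in at about 12.5 s of the 64 s allowed; the hand-in returned no verdict.

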